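# Sweep the ring cutters off the pastry board into the empty sheet pan

### The job

Clear the pastry board: with the closed fingers, sweep the three steel ring cutters along the board and over its edge into the empty sheet pan, so that all three lie flat on the pan's floor. Only push them, do not pick them up or lift them. Leave the pasta stamp standing where it is, touch neither the pan full of pasta nor anything in it, and leave everything else in its place.

Things in the scene. Friction and masses are not known exactly. Their poses are not given: they have to be found in the camera images.
- board: light wooden pastry board fixed on the table, 290 mm along its own x by 270 mm along its own y, 24 mm thick. Origin: centre of its underside, on the table; its top is 24 mm above that. It may be turned by up to about 9 degrees.
- empty_pan: empty aluminium sheet pan, the target, fixed 2 mm from the board's +y or -y end (varies), turned like the board. 280 mm along x, 170 mm along y, rim 20 mm high (4 mm below the board's top), walls and floor 3 mm. Origin: centre of its underside. A cutter pushed just over the edge may stay leaning on the rim; pushed some 25 mm further at board height it drops flat.
- pasta_pan: sheet pan of the same size at the opposite end of the board, lined with paper and full of small domed pasta (up to 17 mm above the table); to be kept clear of. Origin: centre of its underside.
- stamp: pasta stamp with turned wooden handle and brass foot, standing upright and loose on the board between the cutters, 32 mm in diameter, 70 mm tall; stays where it is. Origin: centre of its underside.
- cutter_small_mid (a point): centre (half-way up, on the axis) of the small steel ring cutter: an open ring 38 mm in outer diameter, 22 mm tall, wall 3 mm, about 45 g, standing flat and loose on the board; slides easily when pushed. This point is 11 mm above what it stands on. The three cutters stand in three lanes side by side along the board's x (which cutter is in which lane varies), each lane free along the board's y to both ends.
- cutter_medium_mid (a point): centre (half-way up, on the axis) of the medium steel ring cutter: an open ring 44 mm in outer diameter, 22 mm tall, wall 3 mm, about 45 g, standing flat and loose on the board; slides easily when pushed. This point is 11 mm above what it stands on. The three cutters stand in three lanes side by side along the board's x (which cutter is in which lane varies), each lane free along the board's y to both ends.
- cutter_large_mid (a point): centre (half-way up, on the axis) of the large steel ring cutter: an open ring 50 mm in outer diameter, 22 mm tall, wall 3 mm, about 45 g, standing flat and loose on the board; slides easily when pushed. This point is 11 mm above what it stands on. The three cutters stand in three lanes side by side along the board's x (which cutter is in which lane varies), each lane free along the board's y to both ends.
- mug: white mug, 80 mm tall, loose beyond the far side of the board; origin: centre of its underside; stays where it is
- jar: glass jar, 70 mm in diameter, 100 mm tall, loose beyond the far side of the board; origin: centre of its underside; stays where it is
- brush: pastry brush lying loose on the robot's left, outside the pan; stays where it is
- bowl: white bowl, 120 mm wide, 50 mm tall, loose to the robot's left; origin: centre of its underside; stays where it is
- scraper: steel dough scraper with blue grip lying loose to the robot's right; stays where it is
- cutter_small: the small ring cutter itself; origin: centre of its underside
- cutter_medium: the medium ring cutter itself; origin: centre of its underside
- cutter_large: the large ring cutter itself; origin: centre of its underside

How it is judged:
By the outcome, as a careful person would: the job done as asked, in the order asked, and still so for the second after the job is handed in, with the robot touching nothing.
It also fails if it takes over 64 s, if anything falls off the work surface, if the arm or the gripper's body presses on something with over 40 N, if the wrist force passes 120 N, or if a joint passes its speed limit or range.

### The arm

A 6-joint arm with a two-finger parallel gripper is mounted at the origin on the work surface. World frame = base frame: x ahead of the robot, y to its left, z up, the work surface at z = 0. Lengths are in m, angles in rad, forces in N, time in s.
With the tool pointing down it reaches from about 0.25 to 0.85 m from the base axis. Payload 12.5 kg.
Tool frame: the origin (TCP) lies at the very end of the fingers, on their centre line; the grasp point (between the pads) lies bot.pinch_z behind it (bot.pinch_z is the distance from the TCP to the grasp point, in m); z points along the fingers, y is the line along which they close (so a half turn about z gives the same grasp; the last joint's range is limited). The gripper opens to 93 mm and grips with 3 to 60 N. Pads are 15 mm wide; open, the fingers measure 128 mm over their backs; the gripper's body (75 mm by 188 mm) begins 65 mm behind the grasp point.
Start: joints at [1.252, 0.351, 1.652, -0, 1.139, -0.085], TCP at [0.127, 0.535, 0.219] pointing down, gripper open.
Joint ranges: [-2.75, 2.75], [-0.79, 2.1], [0.01, 2.65], [-1.57, 4.71], [0.07, 3.14], [-2.87, 2.87]. Speed limits (rad/s): [2.22, 2.22, 2.79, 3.14, 3.14, 3.14].

### API

Orientations are given as a unit quaternion [x, y, z, w].
In Python, from bench import bot, eyes gives the robot as it stands. The module is installed in compiled form; this text tells all that it offers.
- The arm moves only by the tool send_rows, never from a script. Its argument "motion" is text: rows parted by semicolons, each of 6 numbers parted by spaces: the shift along the world's x, y, z scaled (see below), then the turn, a rotation vector about the world's x, y, z scaled (see below). In form: x y z wx wy wz; .... A call has 1 to 5 rows; each row is the pose to reach, as a shift and turn from the pose commanded when the call began; what a row does not reach only later rows make up. The controller multiplies each number of a shift by 100 mm and each number of a turn by 0.5 rad. A row lasts 1/10 s, in which the tool goes at most 50 mm and 8.59 degrees, less where a joint would pass 70% of its speed; a pose out of reach is approached as far as the arm can. A call with a number of a shift or a turn outside -1 to 1 is refused whole. A call with a gripper value outside its range is refused whole. "hand" is the opening, from 0 (shut) to 1 (fully open), set as the call begins (left out, the last holds). The fingers move at their own pace and stop on an object; "newtons" is the grip in N (left out, the last holds). Time passes only in rows, so rows that repeat a pose let the fingers close. It gives the time, the measured TCP pose, the force, the opening and the grip force at its end, in the units of the state.
- bot.get_obs(): the state, without advancing time (a new reading comes with each control period).
- eyes.get_image(name): name is "scene" or "top" or "wrist"; returns a dict with "frame" (384x512x3 uint8, red, green, blue), "range_z" (384x512 float32, m along the optical axis (not along the pixel's ray), 0 where there is no reading), "mtx" (3x3 intrinsics, pixels), "eye" and "rotation" of the camera in the world. Camera axes: x right, y down, z forward; pixel columns grow to the right and rows downward; lengths in m; the calibration is good to about 2 mm. A picture is of the moment at which its call begins.
- bot.close_job(): hands the job in; it is judged then, once.
The state is a dict: "time": time; "joints": joint angles; "joint_velocities": joint speeds; "effort": joint torques, N m; "ee_pos": TCP position; "orientation": TCP orientation; "wrist_force": force on the tool from outside, world axes, zero at the start; "torque": the same for the moment, N m; "opening": opening from 0.0 (shut) to 1.0 (fully open); "finger_force": force on a finger pad.
Only numpy, scipy, OpenCV 4.12 (cv2) and the standard library are available. Lean on these libraries where they do the work, as an engineer would, in place of code of your own. Each camera call takes 0.05 s, during which the arm holds its last target. There are 200 camera calls.

## Working session

There is one attempt and no reset: what is moved stays moved. The work goes in short steps, Python scripts to look and compute and a tool call to move; the robot and the scene stay as the last step left them, time stands still between calls to the robot, and variables do not carry over. Pictures are saved under pics/ and viewed, at most 10 in all, crops included, and the job is handed in when it is done.

Besides the shell and the picture viewer there is one more tool, called after "Emit:" by a JSON object that holds its "method" and its "body", one argument or row to a line. send_rows: Moves the arm, as the interface text tells. Its arguments: {"type":"object","properties":{"motion":{"type":"string"},"hand":{"type":"number"},"newtons":{"type":"number"}},"required":["motion"]}

```bash
mkdir -p pics; cat > h.py <<'E'
import numpy as np, cv2
from bench import bot, eyes
def cloud(d):
    z=d["range_z"]; K=d["mtx"]; v,u=np.indices(z.shape)
    c=np.stack([(u-K[0,2])*z/K[0,0],(v-K[1,2])*z/K[1,1],z],-1)
    return c@np.array(d["rotation"]).T+np.array(d["eye"])
E
python3 - <<'E'
from h import *
for n in ["top","scene"]:
    d=eyes.get_image(n); cv2.imwrite(f"pics/{n}0.png",d["frame"][:,:,::-1]); np.savez(f"{n}0.npz",**d)
    print(n,d["eye"],d["rotation"],d["mtx"])
print(bot.get_obs(),bot.pinch_z)
E
```

```text
top [ 0.27049806 -0.02186827  1.57908018] [ 0.72988143 -0.67540697  0.06912733 -0.07949799] [[473.37760998   0.         253.89247282]
 [  0.         473.37760998 184.89203354]
 [  0.           0.           1.        ]]
scene [ 1.09102132 -0.94241324  0.87557014] [ 0.8652558   0.23444392 -0.11135307 -0.42891601] [[482.7198904    0.         254.45864416]
 [  0.         482.7198904  180.70852588]
 [  0.           0.           1.        ]]
{'time': 0.1, 'joints': array([ 1.25237938e+00,  3.51164664e-01,  1.65232711e+00,  3.84565297e-06,
        1.13908108e+00, -8.46116755e-02]), 'joint_velocities': array([-6.84215434e-04, -9.02019755e-04, -1.90091535e-03, -1.85184084e-03,
        8.44772767e-05,  1.12004534e-03]), 'effort': array([ 6.90341349e-04, -4.98027384e+01, -2.85705185e+01,  7.00386451e-02,
        2.38616910e-02, -3.33997662e-05]), 'ee_pos': array([0.1273141 , 0.53476463, 0.21817748]), 'orientation': array([ 1.16637334e-01,  9.93174452e-01, -4.79837232e-04, -9.98066085e-05]), 'wrist_force': array([0.56355033, 0.46181244, 0.19298595]), 'torque': array([-0.00573858,  0.06023178,  0.04828124]), 'finger_force': 0.0, 'opening': 1.0050221757518845} 0.0188
```

View pics/top0.png

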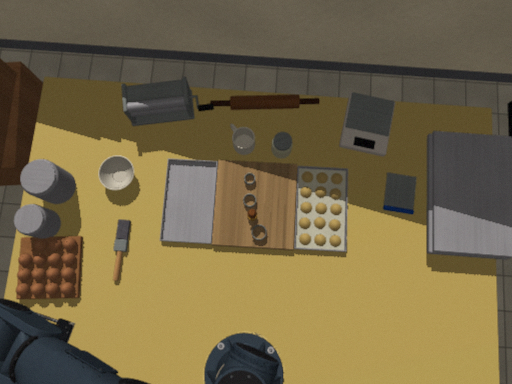

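View pics/scene0.png

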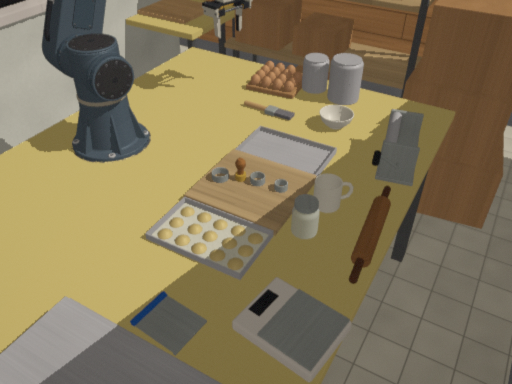

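The top view shows the empty pan on the left (+y, about px 190,202), with the cutters at about (250,181), (250,202) and (260,233) and the stamp at (252,214). The scene view agrees. Next I'll measure with depth.

```bash
cat > h.py <<'E'
import numpy as np, cv2
from scipy.spatial.transform import Rotation as R
from bench import bot, eyes
def cloud(d):
    z=d["range_z"]; K=d["mtx"]; v,u=np.indices(z.shape)
    c=np.stack([(u-K[0,2])*z/K[0,0],(v-K[1,2])*z/K[1,1],z],-1)
    return c@R.from_quat(d["rotation"]).as_matrix().T+np.array(d["eye"])
def blobs(P,zlo=.034,zhi=.12,box=(.3,.8,-.3,.3),minn=4):
    m=((P[...,2]>zlo)&(P[...,2]<zhi)&(P[...,0]>box[0])&(P[...,0]<box[1])&(P[...,1]>box[2])&(P[...,1]<box[3])).astype(np.uint8)
    n,l,s,c=cv2.connectedComponentsWithStats(m)
    for i in range(1,n):
        q=P[l==i]
        if len(q)>=minn:
            t=q[q[:,2]>np.percentile(q[:,2],50)-.004]
            print(i,c[i].round(),len(q),"zmax %.3f"%q[:,2].max(),"minmax",q.min(0).round(3)[:2],q.max(0).round(3)[:2],"circ",np.round(cv2.minEnclosingCircle(t[:,:2].astype(np.float32))[0],4),"r %.4f"%cv2.minEnclosingCircle(t[:,:2].astype(np.float32))[1])
E
python3 - <<'E'
from h import *
for n in ["top","scene"]:
    d=dict(np.load(n+"0.npz")); P=cloud(d); print(n); blobs(P)
    m=((P[...,2]>.019)&(P[...,2]<.029)&(P[...,0]>.25)&(P[...,0]<.8)&(abs(P[...,1])<.32)).astype(np.uint8)
    m=cv2.morphologyEx(m,cv2.MORPH_OPEN,np.ones((5,5)))
    k,l,s,c=cv2.connectedComponentsWithStats(m); i=1+s[1:,4].argmax(); q=P[l==i]
    print("board",cv2.minAreaRect(q[:,:2].astype(np.float32)*1000),np.median(q[:,2]))
    if n=="top": cv2.imwrite("pics/topc.png",cv2.resize(d["frame"][150:260,150:360,::-1],None,fx=3.8,fy=3.8,interpolation=cv2.INTER_CUBIC))
E
```

```text
top
1 [242. 137.] 269 zmax 0.088 minmax [0.71  0.025] [0.8   0.111] circ [0.7583 0.0728] r 0.0536
2 [281. 143.] 411 zmax 0.110 minmax [ 0.706 -0.1  ] [ 0.773 -0.032] circ [ 0.7418 -0.067 ] r 0.0311
3 [343. 140.] 7 zmax 0.037 minmax [ 0.772 -0.28 ] [ 0.788 -0.272] circ [ 0.7798 -0.2758] r 0.0092
10 [249. 178.] 47 zmax 0.056 minmax [0.602 0.015] [0.64  0.049] circ [0.6207 0.0324] r 0.0191
17 [249. 199.] 52 zmax 0.054 minmax [0.526 0.006] [0.569 0.046] circ [0.5477 0.0271] r 0.0223
29 [251. 214.] 91 zmax 0.099 minmax [ 0.483 -0.001] [0.511 0.028] circ [0.4959 0.0145] r 0.0147
35 [258. 231.] 57 zmax 0.052 minmax [ 0.419 -0.037] [0.469 0.012] circ [ 0.4443 -0.0122] r 0.0250
board ((413.68621826171875, -33.774322509765625), (33.212520599365234, 32.83588790893555), 4.404071807861328) 0.024531831871269505
scene
1 [240. 168.] 194 zmax 0.097 minmax [ 0.482 -0.006] [0.514 0.025] circ [0.5006 0.0078] r 0.0163
2 [220. 173.] 144 zmax 0.050 minmax [ 0.42  -0.041] [0.471 0.011] circ [ 0.4447 -0.0129] r 0.0281
3 [257. 177.] 123 zmax 0.051 minmax [0.527 0.   ] [0.571 0.046] circ [0.5498 0.0235] r 0.0242
4 [316. 201.] 1622 zmax 0.105 minmax [ 0.709 -0.109] [0.8   0.103] circ [ 0.7693 -0.0025] r 0.1076
5 [281. 184.] 113 zmax 0.050 minmax [0.604 0.01 ] [0.642 0.05 ] circ [0.6233 0.0303] r 0.0207
6 [349. 191.] 5 zmax 0.043 minmax [0.796 0.101] [0.799 0.109] circ [0.7969 0.105 ] r 0.0038
board ((540.4774169921875, 5.8242950439453125), (292.5658264160156, 286.2901916503906), 1.4365164041519165) 0.025392530899245647
```

View pics/topc.png

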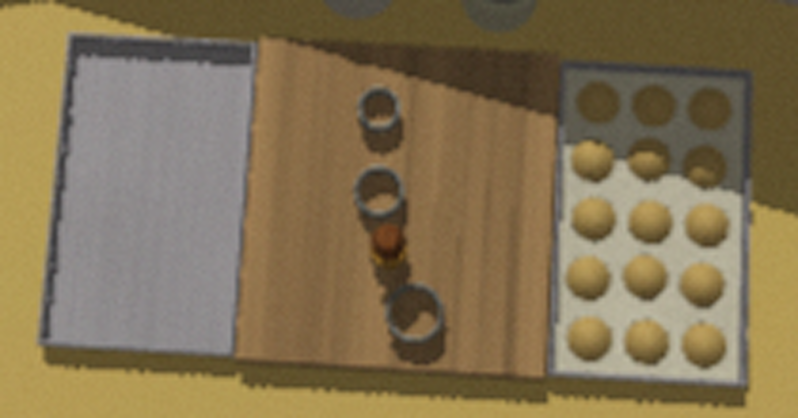

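The crop agrees: small, medium, then large from top to bottom, with the stamp between medium and large. The board's left edge runs (257,37)–(237,357) and its right edge (560,50)–(547,377) in crop pixels. I'll work out the board frame and the cutters' positions in it.

```bash
python3 - <<'E'
from h import *
d=dict(np.load("top0.npz")); M=R.from_quat(d["rotation"]).as_matrix()
def ray(p,z):
    r=M@np.linalg.inv(d["mtx"])@[*p,1]; return (d["eye"]+r*(z-d["eye"][2])/r[2])[:2]
W=[ray((150+(u-1.5)/3.8,150+(v-1.5)/3.8),.024) for u,v in [(257,37),(237,357),(547,377),(560,50)]]
W=np.array(W);print(W.round(3))
for i in range(4):
    e=W[(i+1)%4]-W[i]; print(np.linalg.norm(e).round(3),np.degrees(np.arctan2(e[1],e[0])).round(2))
c=W.mean(0); a=np.mean([np.arctan2(*(W[0]-W[1])[::-1]),np.arctan2(*(W[3]-W[2])[::-1]),np.arctan2(*(W[0]-W[3])[::-1])-np.pi/2,np.arctan2(*(W[1]-W[2])[::-1])-np.pi/2])
print("centre",c,"yaw",a,np.degrees(a)); Rt=np.array([[np.cos(a),np.sin(a)],[-np.sin(a),np.cos(a)]])
for n,p in dict(s=(.622,.031),m=(.549,.025),l=(.4445,-.0125),st=(.498,.011)).items(): print(n,(Rt@(np.array(p)-c)).round(4))
for n,p in dict(s=(.622,.031),m=(.549,.025),l=(.4445,-.0125)).items():
    q=Rt@(np.array(p)-c)
    r=dict(s=.019,m=.022,l=.025)[n]
    print(n,"start",(c+Rt.T@[q[0],q[1]-r-.0075-.018]).round(4),"end",(c+Rt.T@[q[0],.135+.028]).round(4))
E
```

```text
[[ 0.681  0.145]
 [ 0.395  0.136]
 [ 0.399 -0.132]
 [ 0.689 -0.126]]
0.286 -178.05
0.267 -89.22
0.291 1.19
0.271 91.84
centre [0.54117137 0.00602415] yaw 0.025090070611526204 1.4375551537256719
s [0.0814 0.0229]
m [0.0083 0.0188]
l [-0.0971 -0.0161]
st [-0.043   0.0061]
s start [ 0.6231 -0.0135] end [0.6185 0.171 ]
m start [ 0.5502 -0.0225] end [0.5454 0.1692]
l start [ 0.4458 -0.063 ] end [0.44   0.1665]
```

Emit:
{"method": "send_rows", "body": {
  "motion": "0.18 -0.33 0 0 0 -0.15; 0.36 -0.66 0 0 0 -0.3; 0.53 -0.997 0 0 0 -0.437; 0.53 -0.997 0 0 0 -0.437",
  "hand": 0,
  "newtons": 10
}}

```text
time: 0.5
ee_pos: [0.1814, 0.4324, 0.2184]
orientation: [0.226, 0.974, -0.001, 0.0]
wrist_force: [-0.1, 0.4, -0.4]
opening: 0.707
finger_force: 0.0
```

Emit:
{"method": "send_rows", "body": {
  "motion": "0.18 -0.33 0 0 0 -0.15; 0.36 -0.66 0 0 0 -0.3; 0.53 -0.997 0 0 0 -0.437; 0.53 -0.997 0 0 0 -0.437"
}}

```text
time: 0.9
ee_pos: [0.2343, 0.3335, 0.2186]
orientation: [0.331, 0.944, -0.0, 0.0]
wrist_force: [0.1, 0.6, 0.2]
opening: 0.357
finger_force: 0.0
```

Emit:
{"method": "send_rows", "body": {
  "motion": "0.18 -0.33 0 0 0 -0.15; 0.36 -0.66 0 0 0 -0.3; 0.53 -0.997 0 0 0 -0.437; 0.53 -0.997 0 0 0 -0.437"
}}

```text
time: 1.3
ee_pos: [0.2876, 0.2343, 0.2187]
orientation: [0.432, 0.902, -0.0, 0.0]
wrist_force: [-0.3, 0.9, 0.1]
opening: 0.027
finger_force: 0.0
```

Emit:
{"method": "send_rows", "body": {
  "motion": "0.18 -0.33 0 0 0 -0.15; 0.36 -0.66 0 0 0 -0.3; 0.53 -0.997 0 0 0 -0.437; 0.53 -0.997 0 0 0 -0.437"
}}

```text
time: 1.7
ee_pos: [0.3409, 0.1349, 0.2187]
orientation: [0.528, 0.85, 0.0, 0.0]
wrist_force: [-0.7, -0.2, -0.4]
opening: 0.007
finger_force: 0.0
```

Emit:
{"method": "send_rows", "body": {
  "motion": "0.18 -0.33 0 0 0 -0.15; 0.36 -0.66 0 0 0 -0.3; 0.53 -0.997 0 0 0 -0.437; 0.53 -0.997 0 0 0 -0.437"
}}

```text
time: 2.1
ee_pos: [0.3942, 0.0356, 0.2187]
orientation: [0.617, 0.787, 0.0, 0.0]
wrist_force: [0.2, 0.5, -0.4]
opening: 0.007
finger_force: 0.0
```

Emit:
{"method": "send_rows", "body": {
  "motion": "0.18 -0.33 0 0 0 -0.15; 0.36 -0.66 0 0 0 -0.3; 0.53 -0.997 0 0 0 -0.437; 0.53 -0.997 0 0 0 -0.437"
}}

```text
time: 2.5
ee_pos: [0.4473, -0.0639, 0.2184]
orientation: [0.698, 0.716, 0.0, 0.0]
wrist_force: [-0.8, -0.2, -0.2]
opening: 0.006
finger_force: 0.0
```

Emit:
{"method": "send_rows", "body": {
  "motion": "-0.01 0 -0.3 0 0 0; -0.02 0 -0.6 0 0 0; -0.02 0 -0.9 0 0 0; -0.02 0 -0.93 0 0 0"
}}

```text
time: 2.9
ee_pos: [0.4417, -0.0607, 0.1231]
orientation: [0.697, 0.717, -0.001, -0.003]
wrist_force: [-1.3, 0.5, 0.2]
opening: -0.0
finger_force: 0.0
```

Emit:
{"method": "send_rows", "body": {
  "motion": "0 0 -0.3 0 0 0; 0 0 -0.5 0 0 0; 0 0 -0.7 0 0 0; 0 0 -0.85 0 0 0; 0 0 -0.93 0 0 0"
}}

```text
time: 3.4
ee_pos: [0.4438, -0.0619, 0.0326]
orientation: [0.697, 0.717, 0.0, -0.0]
wrist_force: [0.0, 1.3, -0.1]
opening: 0.008
finger_force: 0.0
```

```bash
python3 - <<'E'
from h import *
o=bot.get_obs(); print(o["ee_pos"],o["wrist_force"])
d=eyes.get_image("scene"); cv2.imwrite("pics/s1.png",cv2.resize(d["frame"][100:260,130:350,::-1],None,fx=3.6,fy=3.6))
E
```

```text
[ 0.44379624 -0.06194197  0.03262624] [ 0.01101449  1.31530865 -0.06122478]
```

View pics/s1.png

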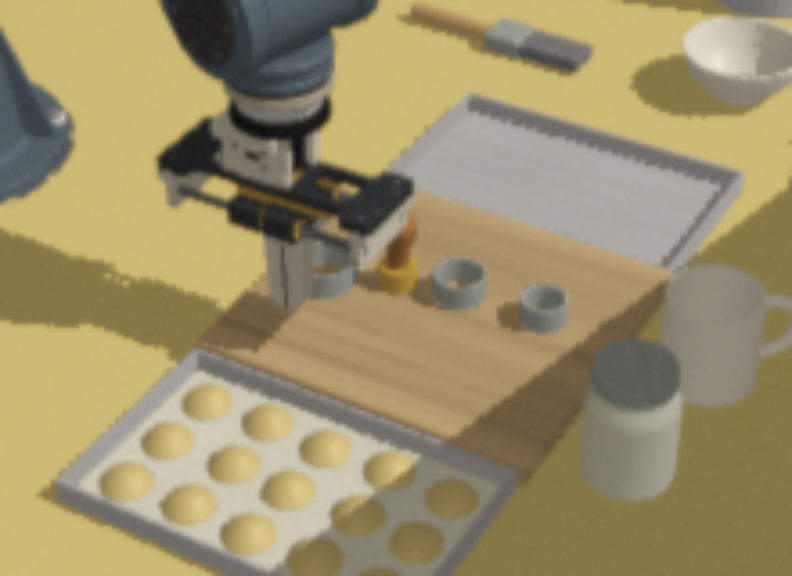

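The finger (285,290) stands behind the large cutter (330,270). The bracket on the gripper's right side (355,250) looks low compared with the stamp, so I'll measure its height before pushing.

```bash
python3 - <<'E'
from h import *
o=bot.get_obs(); t=o["ee_pos"]
d=eyes.get_image("scene"); P=cloud(d)
m=(abs(P[...,0]-t[0])<.13)&(P[...,1]>t[1]-.06)&(P[...,1]<t[1]+.045)&(P[...,2]>.055)&(P[...,2]<.2)
q=P[m]
for a in np.arange(-.12,.12,.01):
    s=q[(q[:,0]-t[0]>=a)&(q[:,0]-t[0]<a+.01)]
    if len(s): print("%.2f n%d zmin %.3f  y %.3f..%.3f"%(a,len(s),s[:,2].min(),s[:,1].min()-t[1],s[:,1].max()-t[1]))
s=P[(abs(P[...,0]-.498)<.025)&(abs(P[...,1]-.011)<.02)&(P[...,2]>.04)]; print("stamp top",s[:,2].max(),s[:,:2].min(0),s[:,:2].max(0))
E
```

```text
-0.10 n7 zmin 0.156  y -0.028..0.033
-0.09 n73 zmin 0.120  y -0.039..0.029
-0.08 n112 zmin 0.117  y -0.041..0.026
-0.07 n67 zmin 0.130  y -0.039..0.011
-0.06 n25 zmin 0.131  y -0.033..-0.017
-0.05 n23 zmin 0.131  y -0.034..-0.018
-0.04 n40 zmin 0.131  y -0.037..-0.017
-0.03 n66 zmin 0.124  y -0.037..-0.011
-0.02 n97 zmin 0.057  y -0.039..-0.005
-0.01 n105 zmin 0.056  y -0.039..-0.004
-0.00 n119 zmin 0.055  y -0.037..0.022
0.01 n254 zmin 0.055  y -0.039..0.025
0.02 n136 zmin 0.091  y -0.038..0.032
0.03 n84 zmin 0.121  y -0.035..0.032
0.04 n49 zmin 0.130  y -0.029..0.027
0.05 n41 zmin 0.129  y -0.030..0.025
0.06 n44 zmin 0.129  y -0.030..0.030
0.07 n78 zmin 0.128  y -0.034..0.040
0.08 n161 zmin 0.118  y -0.036..0.038
0.09 n100 zmin 0.142  y -0.035..0.035
stamp top 0.36571547608071986 [ 0.47497427 -0.00875072] [0.51423176 0.02685419]
```

Nothing of the gripper is below z = 0.117 except the fingers, so it clears the stamp (about 0.095). I'll push the large cutter now.

Emit:
{"method": "send_rows", "body": {
  "motion": "0 0.12 0 0 0 0; 0 0.26 0 0 0 0; -0.01 0.42 0 0 0 0; -0.02 0.58 0 0 0 0; -0.02 0.74 0 0 0 0"
}}

```text
time: 4.0
ee_pos: [0.4417, 0.0123, 0.0337]
orientation: [0.698, 0.716, 0.0, 0.001]
wrist_force: [0.5, 0.0, 0.2]
opening: 0.004
finger_force: 0.1
```

Emit:
{"method": "send_rows", "body": {
  "motion": "0 0.16 0 0 0 0; 0 0.32 0 0 0 0; -0.01 0.48 0 0 0 0; -0.02 0.64 0 0 0 0; -0.02 0.8 0 0 0 0"
}}

```text
time: 4.5
ee_pos: [0.4396, 0.0924, 0.0337]
orientation: [0.698, 0.716, 0.001, 0.0]
wrist_force: [-0.7, -0.0, 0.5]
opening: 0.004
finger_force: 0.1
```

Emit:
{"method": "send_rows", "body": {
  "motion": "0 0.15 0 0 0 0; 0 0.3 0 0 0 0; -0.01 0.45 0 0 0 0; -0.01 0.6 0 0 0 0; -0.01 0.75 0 0 0 0"
}}

```text
time: 5.0
ee_pos: [0.4385, 0.1675, 0.0338]
orientation: [0.698, 0.716, 0.001, 0.0]
wrist_force: [0.8, 0.6, -0.2]
opening: 0.006
finger_force: 0.1
```

```bash
python3 - <<'E'
from h import *
o=bot.get_obs(); print(o["ee_pos"],o["wrist_force"])
d=eyes.get_image("scene"); cv2.imwrite("pics/s2.png",cv2.resize(d["frame"][100:260,130:350,::-1],None,fx=3.6,fy=3.6))
E
```

```text
[0.43845936 0.16746748 0.03375718] [ 0.83644337  0.59903923 -0.16318844]
```

View pics/s2.png

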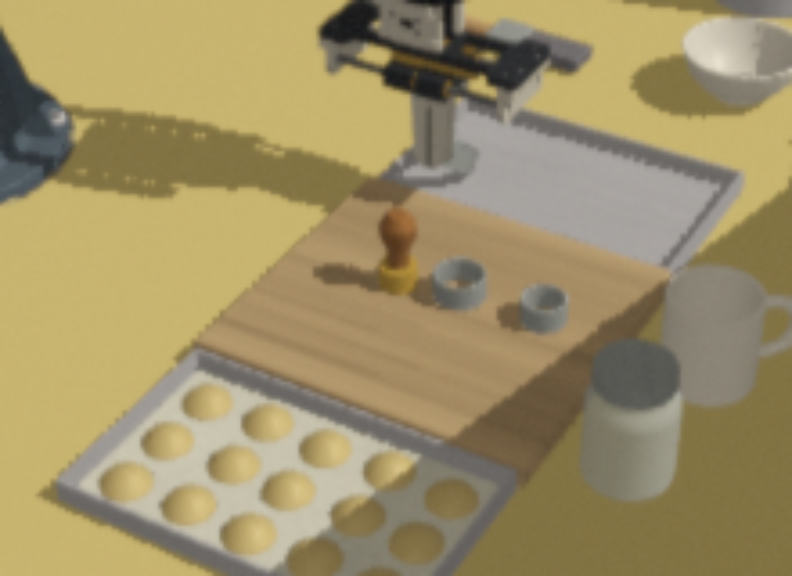

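The large cutter has gone over the edge at about (440,165) in the crop, and the stamp hasn't moved. I'll push a little further, lift, and move on to the medium lane, checking as I go.

Emit:
{"method": "send_rows", "body": {
  "motion": "0 0.1 0 0 0 0; 0 0.2 0 0 0 0; 0 0.2 0 0 0 0; 0 0.2 0.4 0 0 0; 0 0.2 0.9 0 0 0"
}}

```text
time: 5.55
ee_pos: [0.437, 0.1852, 0.1223]
orientation: [0.698, 0.716, -0.002, -0.001]
wrist_force: [0.7, 0.8, 0.8]
opening: 0.005
finger_force: 0.0
```

Emit:
{"method": "send_rows", "body": {
  "motion": "0.2 -0.3 0.1 0 0 0; 0.5 -0.7 0.1 0 0 0; 0.9 -1 0.1 0 0 0; 0.9 -1 0.1 0 0 0"
}}

```text
time: 5.95
ee_pos: [0.5319, 0.0824, 0.1331]
orientation: [0.699, 0.715, 0.001, 0.001]
wrist_force: [-1.0, 0.7, 0.1]
opening: 0.008
finger_force: 0.0
```

Emit:
{"method": "send_rows", "body": {
  "motion": "0.06 -0.3 0 0 0 0; 0.12 -0.7 0 0 0 0; 0.22 -1 0 0 0 0; 0.22 -1 0 0 0 0; 0.22 -1 0 0 0 0"
}}

```text
time: 6.45
ee_pos: [0.5499, -0.0142, 0.1324]
orientation: [0.698, 0.716, -0.0, -0.0]
wrist_force: [0.0, 0.3, -0.6]
opening: 0.003
finger_force: 0.0
```

```bash
python3 - <<'E'
from h import *
o=bot.get_obs(); print(o["ee_pos"],o["wrist_force"])
d=eyes.get_image("scene"); P=cloud(d); blobs(P,zlo=.034,box=(.38,.7,-.06,.12)); print("pan"); blobs(P,zlo=.013,box=(.405,.68,.155,.3))
cv2.imwrite("pics/s3.png",cv2.resize(d["frame"][100:260,130:350,::-1],None,fx=3.6,fy=3.6))
E
```

```text
[ 0.54985723 -0.01416415  0.13241798] [ 0.0296426   0.33320604 -0.55495595]
1 [240. 169.] 198 zmax 0.098 minmax [ 0.485 -0.006] [0.517 0.027] circ [0.5016 0.0063] r 0.0155
2 [257. 177.] 127 zmax 0.052 minmax [ 0.527 -0.001] [0.572 0.047] circ [0.5467 0.0229] r 0.0253
3 [281. 184.] 108 zmax 0.052 minmax [0.604 0.009] [0.641 0.049] circ [0.6238 0.029 ] r 0.0205
pan
1 [262. 142.] 45 zmax 0.030 minmax [0.432 0.199] [0.462 0.243] circ [0.4444 0.221 ] r 0.0244
2 [326. 162.] 60 zmax 0.025 minmax [0.673 0.158] [0.679 0.299] circ [0.6752 0.2291] r 0.0703
```

View pics/s3.png

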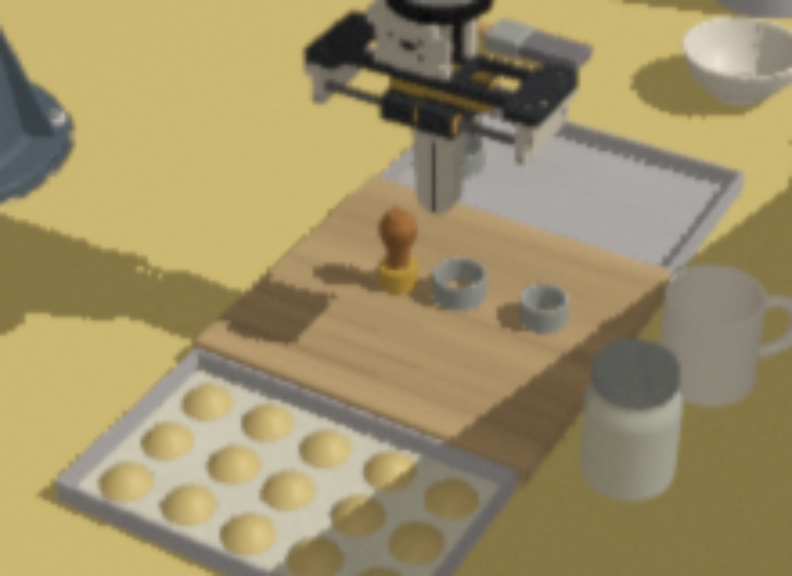

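The large cutter lies flat in the pan: its top reads 0.030, with the usual +4 mm bias, at about (0.444, 0.221). The others are undisturbed, so medium is next.

Emit:
{"method": "send_rows", "body": {
  "motion": "0 -0.1 0 0 0 0; 0 -0.1 -0.25 0 0 0; 0 -0.1 -0.55 0 0 0; 0 -0.1 -0.85 0 0 0; 0 -0.1 -0.98 0 0 0"
}}

```text
time: 7.0
ee_pos: [0.5489, -0.0236, 0.0325]
orientation: [0.697, 0.717, -0.001, -0.001]
wrist_force: [-0.7, 0.3, 0.3]
opening: 0.007
finger_force: 0.0
```

Emit:
{"method": "send_rows", "body": {
  "motion": "0 0 0 0 0 0; 0 0.1 0 0 0 0; -0.01 0.24 0 0 0 0; -0.02 0.4 0 0 0 0; -0.02 0.56 0 0 0 0"
}}

```text
time: 7.5
ee_pos: [0.5485, 0.0335, 0.0354]
orientation: [0.698, 0.716, 0.0, 0.0]
wrist_force: [0.3, 0.1, 0.6]
opening: 0.005
finger_force: 0.4
```

Emit:
{"method": "send_rows", "body": {
  "motion": "0 0.16 0 0 0 0; 0 0.32 0 0 0 0; -0.01 0.48 0 0 0 0; -0.02 0.64 0 0 0 0; -0.02 0.8 0 0 0 0"
}}

```text
time: 8.0
ee_pos: [0.5462, 0.1132, 0.0346]
orientation: [0.698, 0.716, -0.0, -0.0]
wrist_force: [0.3, -0.4, 0.5]
opening: 0.004
finger_force: 0.4
```

Emit:
{"method": "send_rows", "body": {
  "motion": "0 0.15 0 0 0 0; 0 0.3 0 0 0 0; -0.01 0.45 0 0 0 0; -0.01 0.6 0 0 0 0; -0.01 0.75 0 0 0 0"
}}

```text
time: 8.5
ee_pos: [0.5454, 0.188, 0.0346]
orientation: [0.698, 0.716, 0.0, 0.0]
wrist_force: [0.0, -1.2, 0.0]
opening: 0.004
finger_force: 0.6
```

Emit:
{"method": "send_rows", "body": {
  "motion": "0 0 0 0 0 0; 0 0 0 0 0 0; 0 0 0.3 0 0 0; 0 0 0.6 0 0 0; 0 0 1 0 0 0"
}}

```text
time: 9.0
ee_pos: [0.5446, 0.1859, 0.1346]
orientation: [0.698, 0.716, -0.001, -0.001]
wrist_force: [-0.3, -0.4, -0.7]
opening: 0.007
finger_force: 0.0
```

Emit:
{"method": "send_rows", "body": {
  "motion": "0.2 -0.3 0 0 0 0; 0.4 -0.7 0 0 0 0; 0.7 -1 0 0 0 0; 0.7 -1 0 0 0 0"
}}

```text
time: 9.4
ee_pos: [0.6178, 0.0826, 0.1347]
orientation: [0.699, 0.715, 0.0, 0.001]
wrist_force: [-0.0, 0.2, 0.5]
opening: 0.006
finger_force: 0.0
```

Emit:
{"method": "send_rows", "body": {
  "motion": "0.02 -0.3 0 0 0 0; 0.05 -0.7 0 0 0 0; 0.08 -1 0 0 0 0; 0.08 -1 0 0 0 0; 0.08 -1 0 0 0 0"
}}

```text
time: 9.9
ee_pos: [0.623, -0.0134, 0.1345]
orientation: [0.698, 0.716, -0.0, -0.0]
wrist_force: [0.2, -0.1, 0.7]
opening: 0.003
finger_force: 0.0
```

```bash
python3 - <<'E'
from h import *
o=bot.get_obs(); print(o["ee_pos"],o["wrist_force"])
d=eyes.get_image("scene"); P=cloud(d); blobs(P,zlo=.034,box=(.38,.7,-.06,.12)); print("pan"); blobs(P,zlo=.013,box=(.405,.665,.155,.3))
cv2.imwrite("pics/s4.png",cv2.resize(d["frame"][100:260,130:350,::-1],None,fx=3.6,fy=3.6))
E
```

```text
[ 0.62301477 -0.0134334   0.13445869] [ 0.20975465 -0.05843889  0.65603434]
1 [240. 169.] 198 zmax 0.098 minmax [ 0.483 -0.007] [0.515 0.023] circ [0.4989 0.0101] r 0.0156
2 [281. 184.] 111 zmax 0.050 minmax [0.604 0.007] [0.642 0.049] circ [0.6213 0.0287] r 0.0216
pan
1 [256. 142.] 99 zmax 0.031 minmax [0.41  0.189] [0.462 0.242] circ [0.4356 0.2154] r 0.0298
2 [288. 153.] 77 zmax 0.031 minmax [0.533 0.181] [0.573 0.231] circ [0.5493 0.2065] r 0.0260
```

View pics/s4.png

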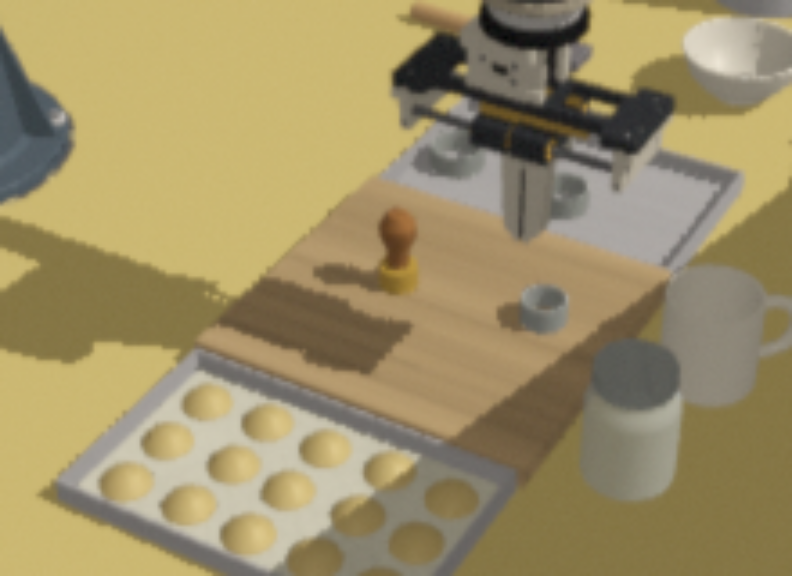

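Large and medium are both in the pan with tops at about 0.031, which is flat. The stamp is unmoved, so small is next.

Emit:
{"method": "send_rows", "body": {
  "motion": "0 0 -0.25 0 0 0; 0 0 -0.5 0 0 0; 0 0 -0.75 0 0 0; 0 0 -0.9 0 0 0; 0 0 -0.98 0 0 0"
}}

```text
time: 10.45
ee_pos: [0.6228, -0.0122, 0.0354]
orientation: [0.697, 0.717, -0.0, -0.001]
wrist_force: [0.5, 0.1, 0.2]
opening: 0.006
finger_force: 0.0
```

Emit:
{"method": "send_rows", "body": {
  "motion": "0 0 0 0 0 0; 0 0.1 0 0 0 0; -0.01 0.22 0 0 0 0; -0.02 0.36 0 0 0 0; -0.02 0.5 0 0 0 0"
}}

```text
time: 10.95
ee_pos: [0.6215, 0.0383, 0.0372]
orientation: [0.698, 0.716, 0.0, 0.0]
wrist_force: [-0.5, -0.3, -0.1]
opening: 0.005
finger_force: 0.3
```

Emit:
{"method": "send_rows", "body": {
  "motion": "0 0.15 0 0 0 0; 0 0.3 0 0 0 0; -0.01 0.45 0 0 0 0; -0.02 0.6 0 0 0 0; -0.02 0.75 0 0 0 0"
}}

```text
time: 11.45
ee_pos: [0.6192, 0.1131, 0.0366]
orientation: [0.698, 0.716, -0.0, -0.0]
wrist_force: [-0.7, -1.1, -0.6]
opening: 0.007
finger_force: 0.3
```

Emit:
{"method": "send_rows", "body": {
  "motion": "0 0.15 0 0 0 0; 0 0.3 0 0 0 0; -0.01 0.45 0 0 0 0; -0.01 0.6 0 0 0 0; -0.01 0.75 0 0 0 0"
}}

```text
time: 11.95
ee_pos: [0.6183, 0.1881, 0.0366]
orientation: [0.698, 0.716, -0.0, -0.0]
wrist_force: [-0.2, -0.3, -0.1]
opening: 0.005
finger_force: 0.0
```

Emit:
{"method": "send_rows", "body": {
  "motion": "0 0 0 0 0 0; 0 0 0 0 0 0; 0 0 0.3 0 0 0; 0 0 0.6 0 0 0; 0 0 1 0 0 0"
}}

```text
time: 12.45
ee_pos: [0.6177, 0.1858, 0.1365]
orientation: [0.698, 0.716, -0.001, -0.001]
wrist_force: [0.8, 0.1, 0.7]
opening: 0.004
finger_force: 0.0
```

Emit:
{"method": "send_rows", "body": {
  "motion": "0 -0.3 0.3 0 0 0; 0 -0.7 0.6 0 0 0; 0 -1 1 0 0 0; 0 -1 1 0 0 0; 0 -1 1 0 0 0"
}}

```text
time: 12.95
ee_pos: [0.6186, 0.0858, 0.2371]
orientation: [0.699, 0.716, 0.0, 0.0]
wrist_force: [0.6, 0.1, -0.0]
opening: 0.003
finger_force: 0.0
```

```bash
python3 - <<'E'
from h import *
o=bot.get_obs(); print(o["ee_pos"],o["wrist_force"])
d=eyes.get_image("scene"); P=cloud(d); blobs(P,zlo=.034,box=(.38,.7,-.06,.12)); print("pan"); blobs(P,zlo=.013,box=(.405,.665,.155,.3))
cv2.imwrite("pics/s5.png",cv2.resize(d["frame"][50:260,130:410,::-1],None,fx=2.8,fy=2.8))
E
```

```text
[0.61855714 0.08582177 0.23709994] [ 0.60416737  0.12161648 -0.00524882]
1 [240. 168.] 195 zmax 0.097 minmax [ 0.484 -0.006] [0.515 0.028] circ [0.499  0.0096] r 0.0153
pan
1 [257. 141.] 115 zmax 0.029 minmax [0.412 0.191] [0.461 0.244] circ [0.4372 0.2159] r 0.0295
2 [286. 153.] 106 zmax 0.028 minmax [0.529 0.182] [0.572 0.231] circ [0.549  0.2063] r 0.0248
3 [305. 161.] 100 zmax 0.031 minmax [0.599 0.174] [0.639 0.223] circ [0.6188 0.1985] r 0.0246
```

View pics/s5.png

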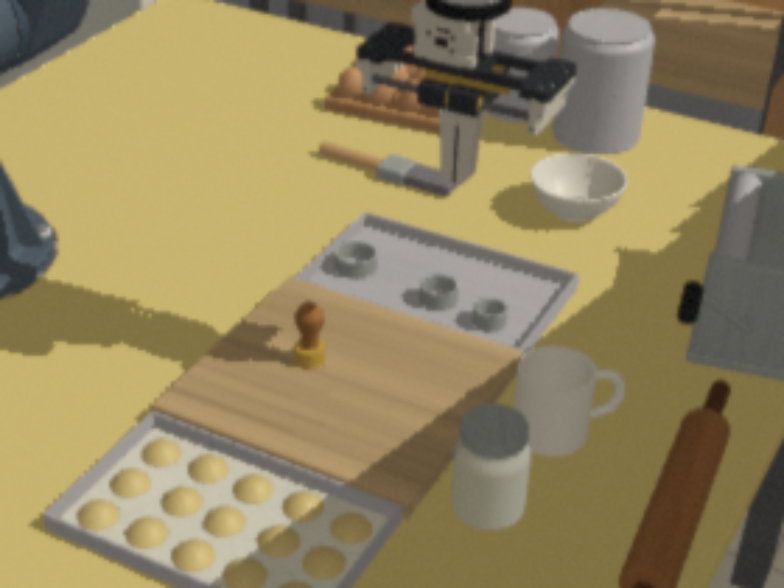

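All three cutters lie flat in the pan at (355,258), (440,290) and (490,313). The stamp still stands at (310,335), and everything else is in place.

```bash
python3 -c "
from bench import bot
print(bot.close_job())"
```

```text
the job is handed in; nothing more can be done
None
```

I swept all three ring cutters into the empty pan, where they lie flat on its floor; the stamp and everything else stayed in place, and the job is handed in after about 13 s of robot time.

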